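# Run the lid tabs of a bean pail shut

## Robot

A 6-joint arm with a two-finger parallel gripper is mounted at the origin on the work surface. World frame = base frame: x ahead of the robot, y to its left, z up, the work surface at z = 0. Lengths are in m, angles in rad, forces in N, time in s.
With the tool pointing down it reaches from about 0.4 to 0.825 m from the base axis. Payload 7 kg.
Tool frame: the origin (TCP) lies at the centre of the arm's flange, where the gripper is bolted on; the fingertips stand 178 mm ahead of it and the grasp point (between the pads) lies arm.tcp_to_grasp ahead of it (arm.tcp_to_grasp is the distance from the TCP to the grasp point, in m); z points along the fingers, y is the direction in which the jaws open and shut (so a half turn about z gives the same grasp; the last joint's range is limited). The gripper opens to 88 mm and grips with 3 to 60 N. Pads are 19 mm wide; open, the fingers measure 130 mm over their backs; the gripper's body (78 mm by 193 mm) begins 47 mm behind the grasp point.
Start: joints at [-0.885, 0.359, 0.012, 0, -1.224, -0.288], TCP at [0.261, -0.622, 0.405] pointing down, gripper open.
Joint ranges: [-3.07, 3.07], [-1.43, 2.12], [-1.02, 1.25], [-3.03, 1.67], [-3.05, -0], [-3.03, 3.03]. Speed limits (rad/s): [2.39, 2.39, 3.01, 3.14, 3.14, 3.14].

## Interface

Orientations are given as [roll, pitch, yaw] about the fixed x, y, z axes, in that order (R = Rz(yaw) Ry(pitch) Rx(roll)).
In Python, from station import arm gives the robot as it stands.
- The arm moves only by the tool move_arm, never from a script. Its argument "deltas" is a list of rows, each a list of 6 numbers: the shift along the world's x, y, z in mm, then the turn, a rotation vector about the world's x, y, z in degrees. In form: [[tx, ty, tz, ax, ay, az], ...]. A call has exactly 5 rows; each row shifts and turns the commanded pose from where the row before left it; what a row does not reach is not made up. A row lasts 1/12 s, in which the tool goes at most 41.7 mm and 7.16 degrees, less where a joint would pass 70% of its speed; a pose out of reach is approached as far as the arm can. A call with a gripper value outside its range is refused whole. "claw" is the closure in counts, from 0 (fully open) to 255 (shut), set as the call begins (left out, the last holds). The fingers move at their own pace and stop on an object; "squeeze" is the grip in N (left out, the last holds). Time passes only in rows, so rows that do not move let the fingers close, or fill a call up. It gives the time, the measured TCP pose, the force and the opening at its end, in the units of the state.
- arm.get_state(): the state, without advancing time (a new reading comes with each control period).
- arm.grab_frame(name): name is "scene" or "top" or "wrist"; returns the picture (420x560x3 uint8, red, green, blue); there is no depth.
- arm.calibration(name): a dict with "intrinsics" (3x3 intrinsics, pixels), "T" (4x4, takes a point from camera to world coordinates); the wrist camera has in their place "mount" (4x4, takes a point from camera to tool coordinates, whose origin is the TCP and whose axes are the flange's). Camera axes: x right, y up, looking along -z (the intrinsics and any distortion apply to the point x, -y, -z); pixel columns grow to the right and rows downward; lengths in m; the calibration is good to about 2 mm. A picture is of the moment at which its call begins: read the wrist's pose just before it. calibration takes no time and is no camera call.
- arm.job_done(): hands the job in, once; it reports no verdict.
Trained networks look in the newest picture that a camera, given by its name, has taken for a name from the list of things; names that differ only in an ending like _2 or _b are one class to them, and where a whole thing is asked for, a point or a joint stands for the part that bears it (a point fixed in the world has none). Each returns a list of dicts, best first, with "score" (0 to 1); they miss things now and then, are a little off and sometimes report something else, mostly with a low value. They report only what shows in the picture. A call takes as long as a camera call. They do not tell look-alikes from the thing itself.
- arm.spot_in(thing, camera): "xy" ([column, row] in pixels, amid what is visible of it).
- arm.masks_of(thing, camera): "pixels" (420x560 bool, what is visible of it) and "xy" ([column, row] in pixels, amid what is visible of it).
- arm.spot_point(thing, camera): "xy" ([column, row] in pixels: a listed point, or the origin of a listed thing).
The state is a dict: "t": time; "q": joint angles; "qd": joint speeds; "joint_efforts": joint torques, N m; "eef_pos": TCP position; "ee_rot": TCP orientation; "force": force on the tool from outside, world axes, zero at the start; "moment": the same for the moment, N m; "width": finger opening in m.
Only numpy, scipy, OpenCV 4.12 (cv2) and the standard library are available. Lean on these libraries where they do the work, as an engineer would, in place of code of your own. Each camera call takes 0.05 s, during which the arm holds its last target. There are 200 camera calls.

## Task

Four locking tabs on the lid of the black bean pail still stand up. With the fingertips, run along the lid's edge in one pass and press them down flush one after another, beginning with the yellow tab and following the row, keeping your fingertips within 3 cm of the lid until the last one is down. Press gently, do not lift, tip or push the pail out of its place, leave the tin, tape roll and jar alone, and finish clear of everything.

Things in the scene. Friction and masses are not known exactly. Their poses are not given: they have to be found in the camera images.
- pail: Black bean pail with its lid on, loose, full (2.2 to 3.1 kg), on the counter. Origin at the centre of its underside, z up. Body 196 mm across just below the lid, lid 220 mm across with a rim ledge 124 mm above the counter. Four tabs stand up side by side on the ledge: yellow first, then three white, counter-clockwise seen from above. The pail may stand at any yaw.
- lid_top (a point): Centre of the lid's flat raised middle (160 mm across), 130 mm above the counter. Twelve tabs lie in a ring around it on the ledge, one every 30 degrees, mid-lines 96 mm from this axis; each 42 mm long (along the rim), 24 mm wide (radially), 5 mm thick, 8 mm gap to the next. Eight dark grey ones are already shut, tops level with this point.
- tab1 (a joint): Hinge angle of the yellow tab, first of the row (rad): 0 = standing up at 0.25 rad (its free end about 10 mm high), 0.25 = flush with the lid's middle. It is stiff: it stays where it is left, and yields to about 1 N at its free end, 4 N close to the hinge.
- tab1_hinge (a point): Hinge end of the yellow tab, first of the row: middle of its width, at the height of the shut tab's top (130 mm above the counter). The tab runs from here counter-clockwise along the rim and rises to its free end, so fingertips sliding along the rim in that direction ride on to it from its low end.
- tab1_tip (a point): Free end of the yellow tab, first of the row: middle of its top edge, 42 mm from its hinge; moves with the tab (about 140 mm above the counter standing up, 130 mm when flush).
- tab2 (a joint): Hinge angle of the white tab number 2 of the row (rad): 0 = standing up at 0.25 rad (its free end about 10 mm high), 0.25 = flush with the lid's middle. It is stiff: it stays where it is left, and yields to about 1 N at its free end, 4 N close to the hinge.
- tab2_hinge (a point): Hinge end of the white tab number 2 of the row: middle of its width, at the height of the shut tab's top (130 mm above the counter). The tab runs from here counter-clockwise along the rim and rises to its free end, so fingertips sliding along the rim in that direction ride on to it from its low end.
- tab2_tip (a point): Free end of the white tab number 2 of the row: middle of its top edge, 42 mm from its hinge; moves with the tab (about 140 mm above the counter standing up, 130 mm when flush).
- tab3 (a joint): Hinge angle of the white tab number 3 of the row (rad): 0 = standing up at 0.25 rad (its free end about 10 mm high), 0.25 = flush with the lid's middle. It is stiff: it stays where it is left, and yields to about 1 N at its free end, 4 N close to the hinge.
- tab3_hinge (a point): Hinge end of the white tab number 3 of the row: middle of its width, at the height of the shut tab's top (130 mm above the counter). The tab runs from here counter-clockwise along the rim and rises to its free end, so fingertips sliding along the rim in that direction ride on to it from its low end.
- tab3_tip (a point): Free end of the white tab number 3 of the row: middle of its top edge, 42 mm from its hinge; moves with the tab (about 140 mm above the counter standing up, 130 mm when flush).
- tab4 (a joint): Hinge angle of the white tab number 4 of the row, the last (rad): 0 = standing up at 0.25 rad (its free end about 10 mm high), 0.25 = flush with the lid's middle. It is stiff: it stays where it is left, and yields to about 1 N at its free end, 4 N close to the hinge.
- tab4_hinge (a point): Hinge end of the white tab number 4 of the row, the last: middle of its width, at the height of the shut tab's top (130 mm above the counter). The tab runs from here counter-clockwise along the rim and rises to its free end, so fingertips sliding along the rim in that direction ride on to it from its low end.
- tab4_tip (a point): Free end of the white tab number 4 of the row, the last: middle of its top edge, 42 mm from its hinge; moves with the tab (about 140 mm above the counter standing up, 130 mm when flush).
- scale: White bench scale, fixed, 200 x 220 mm, pan top 55 mm above the counter; origin at the centre of its underside. A bystander.
- tin: Open steel tin, loose, 84 mm across, 100 mm high, standing on the scale; origin at the centre of its underside. Leave alone.
- roll: White tape roll, loose, lying flat, 100 mm across, 18 mm high; origin at the centre of its underside. Leave alone.
- jar: Small dark jar with a steel cap, loose, 60 mm across, 90 mm high; origin at the centre of its underside. Leave alone.
Mind the look-alikes: they are no part of the job. Of the things like the pail, leave any that is blue, green or turquoise; of the rest the larger one is meant.

How it is judged:
On the way, in this order (a step that is already met when the one before it is completed fails the run):
1. the yellow tab is down (value of joint tab1 above 0.19 rad).
2. then the next (second) tab is down (value of joint tab2 above 0.19 rad).
3. then the third tab is down (value of joint tab3 above 0.19 rad).
4. then the fourth, last tab is down (value of joint tab4 above 0.19 rad).
At the end, for the whole second after the job is handed in: All four tabs are pressed to at least 0.19 rad of 0.25 (free end within about 2.5 mm of flush); the pail stands upright (within 0.05 rad), at rest, within 30 mm of where it was; tin, roll and jar within 20 mm of where they were (value of joint each of tab1, tab2, tab3, tab4 above 0.19 rad and distance of pail from where it was at the start of the episode below 0.03 m and angle between pail's own z axis and vertical below 0.05 rad and linear speed of pail below 0.02 m/s and distance of each of tin, roll, jar from where it was at the start of the episode below 0.02 m); the robot touches nothing.
It fails at once if the pail is pushed more than 30 mm, lifted more than 10 mm or tipped more than 0.12 rad (distance of pail from where it was at the start of the episode above 0.03 m or height (world z) of pail above 0.01 m or angle between pail's own z axis and vertical above 0.12 rad).
It fails at once if the fingers press on the pail or its tabs with more than 40 N (contact force between the fingers and pail above 40 N).
It fails at once if the hand leaves the lid (fingertips more than about 50 mm above it or outside its edge) after the yellow tab is down and before the last one is (value of joint tab1 above 0.19 rad and value of joint tab4 below 0.19 rad and (z of the grasp point in the frame of pail above 0.2 m or horizontal distance between the grasp point and pail above 0.17 m)).
It fails at once if the tin, the tape roll or the jar is moved more than 20 mm (distance of any of tin, roll, jar from where it was at the start of the episode above 0.02 m).
It also fails if it takes over 45 s, if anything falls off the work surface, if the arm or the gripper's body presses on something with over 40 N, if the wrist force passes 120 N, or if a joint passes its speed limit or range.

## Working session

There is one attempt and no reset: what is moved stays moved. The work goes in short steps, Python scripts to look and compute and a tool call to move; the robot and the scene stay as the last step left them, time stands still between calls to the robot, and variables do not carry over. Pictures are saved under pics/ and viewed, about 8 in all and at most 12, crops included, and the job is handed in when it is done.

Besides the shell and the picture viewer there is one more tool, called as a command line: name --pt "numbers of a row" for each row, then --argument value for the rest. move_arm: Moves the arm, as the interface text tells. Its arguments: {"type":"object","properties":{"deltas":{"type":"array","items":{"type":"array","items":{"type":"number"}}},"claw":{"type":"number"},"squeeze":{"type":"number"}},"required":["deltas"]}

```bash
mkdir -p pics; ls
python3 - <<'E'
from station import arm
import cv2
s=arm.get_state();print(s, arm.tcp_to_grasp)
for c in("scene","top"):
    f=arm.grab_frame(c);cv2.imwrite(f"pics/{c}1.png",f[:,:,::-1])
    k=arm.calibration(c);print(c,k)
    for n in("pail","lid_top","tab1_hinge","tab1_tip","tab4_tip","tin","roll","jar"):
        print(n,[(d['xy'],round(d['score'],2)) for d in arm.spot_point(n,c)])
E
```

```text
pics
{'t': 0.0, 'q': array([-8.84915363e-01,  3.59388658e-01,  1.10840474e-02, -3.71465451e-04,
       -1.22406467e+00, -2.88101936e-01]), 'qd': array([-0.00153393,  0.00026624,  0.00089029, -0.00087037, -0.00101557,
        0.00073387]), 'joint_efforts': array([ 1.50246509e-03, -5.82718742e+01,  2.93056619e+01,  6.99717075e+00,
        6.89963999e-03, -1.65563106e-04]), 'eef_pos': array([ 0.2614127 , -0.62212713,  0.40372841]), 'ee_rot': array([ 3.13998530e+00, -1.12164211e-04, -2.74394004e+00]), 'force': array([ 0.51991582,  0.62769346, -0.65351392]), 'moment': array([-0.0017555 ,  0.02312138,  0.03901489]), 'width': 0.08760305722460436} 0.1593
scene {'intrinsics': array([[406.69641791,   0.        , 281.06173938],
       [  0.        , 406.69641791, 211.83958603],
       [  0.        ,   0.        ,   1.        ]]), 'T': array([[-0.60595298, -0.55603164,  0.56890227,  1.08325554],
       [ 0.79538219, -0.41114877,  0.44533568,  0.41551523],
       [-0.01371726,  0.72234722,  0.69139449,  0.79119474],
       [ 0.        ,  0.        ,  0.        ,  1.        ]])}
pail [([243.1, 147
[... 1315 characters left out ...]
[187.6, 291.5], 0.76), ([184.3, 123.8], 0.59), ([417.9, 176.9], 0.59)]
lid_top [([395.0, 283.5], 0.93), ([182.0, 118.4], 0.9), ([178.9, 295.3], 0.84), ([427.7, 173.3], 0.67), ([259.3, 190.8], 0.59), ([279.4, 216.8], 0.21)]
tab1_hinge [([253.1, 219.2], 0.92), ([463.3, 170.3], 0.87), ([406.4, 252.5], 0.84), ([195.8, 306.1], 0.59), ([193.3, 101.6], 0.55)]
tab1_tip [([265.3, 220.3], 0.67), ([396.4, 252.3], 0.58), ([202.2, 300.5], 0.57), ([183.0, 97.3], 0.52), ([455.8, 160.2], 0.46), ([268.3, 222.1], 0.16)]
tab4_tip [([289.4, 185.3], 0.68), ([360.0, 280.2], 0.59), ([156.3, 110.8], 0.47), ([418.0, 138.0], 0.4)]
tin [([139.7, 213.0], 0.57)]
roll [([348.0, 190.1], 0.71)]
jar [([356.3, 219.0], 0.53)]
```

View pics/scene1.png

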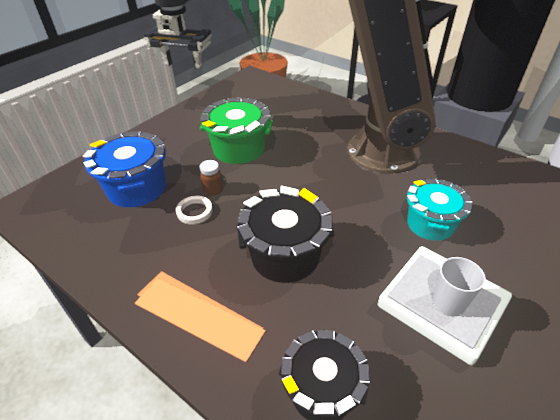

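View pics/top1.png

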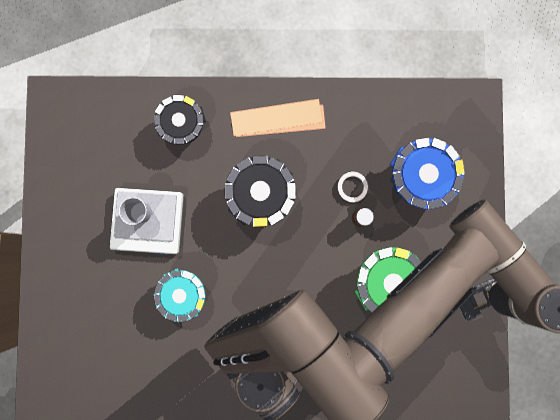

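Candidates in the top view: black (260,190), black (178,119), blue (428,173), green (392,283) and turquoise (179,296). Blue, green and turquoise are excluded, and of the two black ones (260,190) is clearly the larger, so that is the pail. Next I confirm it in a crop and measure it.

```bash
cat > h.py <<'E'
import numpy as np
from station import arm
def ray(c,xy,z):
    k=arm.calibration(c);K=k["intrinsics"];T=k["T"]
    d=np.array([(xy[0]-K[0,2])/K[0,0],-(xy[1]-K[1,2])/K[1,1],-1]);d=T[:3,:3]@d
    o=T[:3,3];return o+d*(z-o[2])/d[2]
def proj(c,p):
    k=arm.calibration(c);K=k["intrinsics"];T=np.linalg.inv(k["T"])
    q=T[:3,:3]@np.asarray(p)+T[:3,3]
    return np.array([K[0,2]+K[0,0]*q[0]/-q[2],K[1,2]-K[1,1]*q[1]/-q[2]])
E
python3 - <<'E'
from h import *
import cv2
a=cv2.imread("pics/top1.png");b=cv2.imread("pics/scene1.png")
for c,im,cx in(("top",a,(259.5,190.5)),("scene",b,(284.5,218.5))):
    hsv=cv2.cvtColor(im,cv2.COLOR_BGR2HSV);x0,y0=map(int,cx)
    sub=np.zeros(im.shape[:2],np.uint8);sub[y0-15:y0+16,x0-15:x0+16]=1
    m=sub*(im.min(2)>150);n,l,st,ce=cv2.connectedComponentsWithStats(m.astype(np.uint8))
    i=1+np.argmax(st[1:,4]);cen=ray(c,ce[i],.130);print(c,"cap",ce[i],st[i],cen)
    w=np.zeros_like(sub);w[y0-55:y0+55,x0-55:x0+55]=1
    y=(w*(hsv[:,:,0]>18)*(hsv[:,:,0]<35)*(hsv[:,:,1]>120)*(hsv[:,:,2]>120)).astype(np.uint8)
    n,l,st,ce=cv2.connectedComponentsWithStats(y);i=1+np.argmax(st[1:,4])
    p=ray(c,ce[i],.135);v=(p-cen)[:2];print("yellow",ce[i],p,np.hypot(*v),np.degrees(np.arctan2(v[1],v[0])))
    wh=(w*(im.min(2)>190)).astype(np.uint8);n,l,st,ce=cv2.connectedComponentsWithStats(wh)
    for i in range(1,n):
        if st[i,4]>15:
            p=ray(c,ce[i],.135);v=(p-cen)[:2];print("white",st[i,4],ce[i],np.hypot(*v),np.degrees(np.arctan2(v[1],v[0])))
A=cv2.resize(a[140:250,200:320],None,fx=3.2,fy=3.2,interpolation=3);B=cv2.resize(b[170:280,225:345],None,fx=3.2,fy=3.2,interpolation=3)
cv2.imwrite("pics/crop.png",np.hstack([A,B]))
for n,xy,z in(("roll",(352,187),.018),("jar",(365,216),.09),("tin",(133,211),.155),("small",(178.5,119.5),.1)):print(n,ray("top",xy,z))
print(ray("scene",(209,167),.09),ray("scene",(194,209),.018))
E
```

```text
top cap [259.75238095 190.44126984] [250 181  20  20 315] [0.54971043 0.01002274 0.13      ]
yellow [260.23076923 221.69230769] [0.45344281 0.00765955 0.135     ] 0.09629662888679284 -178.59377499894654
white 306 [259.74183007 190.39869281] 0.00036099306024284597 -158.10903324160176
white 234 [288.88461538 197.96153846] 0.09249989871895618 -104.45916420230424
white 118 [275.22033898 217.47457627] 0.09602413470721173 -149.96555892015326
scene cap [284.46882793 218.34164589] [272 209  26  19 401] [0.55181438 0.00914519 0.13      ]
yellow [307.10691824 194.83018868] [0.45788408 0.00756846 0.135     ] 0.09394352918976673 -179.0383182606221
white 135 [288.87407407 190.45925926] 0.09338512189302937 -149.75611242540245
white 122 [268.64754098 192.39344262] 0.09433267291560199 -118.72614357393508
white 114 [251.86842105 200.95614035] 0.09572551151856072 -88.1208190065051
white 382 [284.5        218.32984293] 0.005022160482641885 38.22314215280805
white 17 [326.29411765 229.        ] 0.10138153108020961 103.96138355852347
white 18 [314.5        243.44444444] 0.10489495989437872 75.0807872418883
white 16 [269.375 250.   ] 0.10554507977519612 19.2737370443928
white 19 [293.10526316 250.73684211] 0.1045346809716578 47.06669769868455
roll [ 0.57318341 -0.2893053   0.018     ]
jar [ 0.47467352 -0.31981043  0.09      ]
tin [0.48294623 0.39133118 0.155     ]
small [0.77596714 0.26929039 0.1       ]
[ 0.48158451 -0.31131365  0.09      ] [ 0.58198188 -0.28420805  0.018     ]
```

View pics/crop.png

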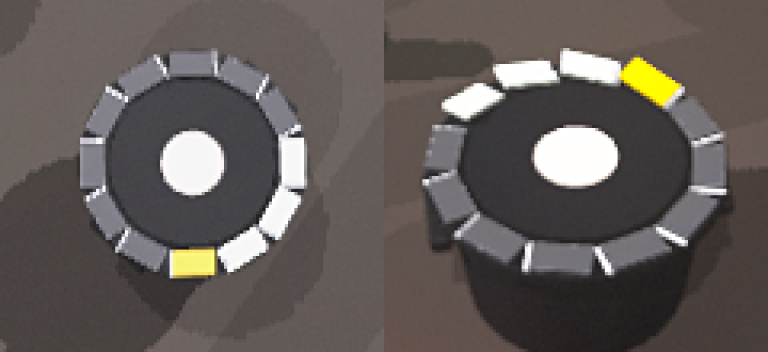

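Crop: the left half (top view) and right half (scene view) show the large black pail, with yellow at about −179° about the lid centre (0.551, 0.0095), then whites at −149°, −119° and −89°, counter-clockwise. The target is confirmed. I'll close the fingers and travel high to above the shut grey tab before yellow (151°), turning the jaws to a constant 46°.

move_arm --pt "10.3 33.9 0 0 0 5.65" --pt "10.3 33.9 0 0 0 5.65" --pt "10.3 33.9 0 0 0 5.65" --pt "10.3 33.9 0 0 0 5.65" --pt "10.3 33.9 0 0 0 5.65" --claw 255 --squeeze 20

```text
t: 1.32
eef_pos: [0.313, -0.4513, 0.4046]
ee_rot: [-3.141, -0.0, -2.246]
force: [1.5, 0.9, -0.5]
width: 0.0599
```

move_arm --pt "10.3 33.9 0 0 0 5.65" --pt "10.3 33.9 0 0 0 5.65" --pt "10.3 33.9 0 0 0 5.65" --pt "10.3 33.9 0 0 0 5.65" --pt "10.3 33.9 0 0 0 5.65"

```text
t: 1.73
eef_pos: [0.3645, -0.2817, 0.405]
ee_rot: [-3.141, -0.0, -1.753]
force: [0.4, 0.4, -0.1]
width: 0.0261
```

move_arm --pt "10.3 33.9 0 0 0 5.65" --pt "10.3 33.9 0 0 0 5.65" --pt "10.3 33.9 0 0 0 5.65" --pt "10.3 33.9 0 0 0 5.65" --pt "10.3 33.9 0 0 0 5.65"

```text
t: 2.15
eef_pos: [0.4159, -0.1121, 0.4052]
ee_rot: [-3.14, -0.0, -1.26]
force: [0.7, -0.7, 0.2]
width: 0.0005
```

move_arm --pt "10.3 33.9 0 0 0 5.65" --pt "10.3 33.9 0 0 0 5.65" --pt "10.3 33.9 0 0 0 5.65" --pt "10.3 33.9 0 0 0 5.65" --pt "10.3 33.9 0 0 0 5.65"

```text
t: 2.57
eef_pos: [0.4675, 0.0575, 0.4052]
ee_rot: [-3.14, -0.0, -0.766]
force: [1.9, -1.3, 0.3]
width: 0.0001
```

Run:
```python
from h import *
import cv2
s=arm.get_state();print(s['t'],s['q'],s['eef_pos'],s['ee_rot'],s['force'],s['width'])
f=arm.grab_frame("scene");g=arm.grab_frame("wrist")
cv2.imwrite("pics/w2.png",np.hstack([cv2.resize(f[60:340,140:420],(390,390)),cv2.resize(g,(400,390))])[:,:,::-1])
```

```text
2.5667 [ 5.41928909e-01  1.56723510e-02 -4.19031712e-01  8.60156037e-05
 -1.13489272e+00  2.62588408e-01] [0.46745912 0.05753942 0.40515879] [-3.14045448e+00 -3.86720344e-04 -7.66242958e-01] [ 1.93382836 -1.34098705  0.27728216] 7.146606728300638e-05
```

View pics/w2.png

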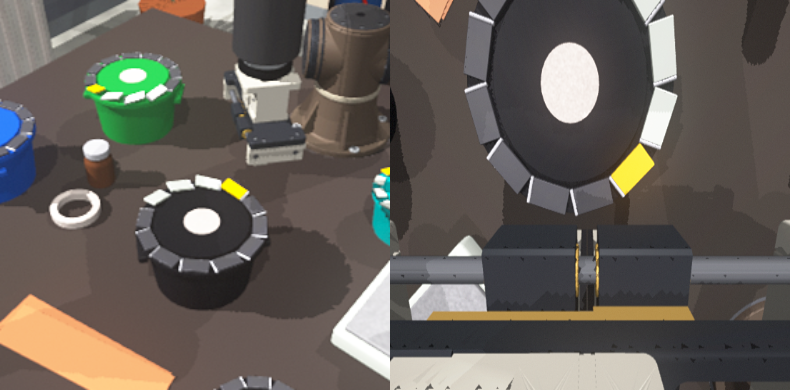

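Scene (left) and wrist (right) views: the fingers are shut and the lid lies ahead in the wrist view with nothing disturbed. I'll cross-check the lid centre from the wrist camera.

Run:
```python
from h import *
from scipy.spatial.transform import Rotation as R
import cv2
s=arm.get_state();g=arm.grab_frame("wrist")
k=arm.calibration("wrist");print(k)
W=np.eye(4);W[:3,:3]=R.from_euler('xyz',s['ee_rot']).as_matrix();W[:3,3]=s['eef_pos'];T=W@k["mount"];K=k["intrinsics"]
def wr(xy,z):
    d=T[:3,:3]@np.array([(xy[0]-K[0,2])/K[0,0],-(xy[1]-K[1,2])/K[1,1],-1]);return T[:3,3]+d*(z-T[2,3])/d[2]
hsv=cv2.cvtColor(g,cv2.COLOR_RGB2HSV)
def blobs(m):
    n,l,st,ce=cv2.connectedComponentsWithStats(m.astype(np.uint8));return [(st[i,4],ce[i]) for i in range(1,n) if st[i,4]>300 and ce[i][1]<215]
wh=blobs(g.min(2)>180)
print([(a,c.round(1),wr(c,.13).round(4)) for a,c in wh])
c=max(wh,key=lambda b:b[0])[1];C=wr(c,.13);print("C",C)
y=blobs((hsv[:,:,0]>20)&(hsv[:,:,0]<35)&(hsv[:,:,1]>150))
for a,p in wh+y:
    v=(wr(p,.135)-C)[:2];print(a,p.round(1),np.hypot(*v),np.degrees(np.arctan2(v[1],v[0])))
tip=s['eef_pos']+W[:3,2]*.178;print(tip,proj("scene",tip))
```

```text
{'intrinsics': array([[324.73891134,   0.        , 275.50030376],
       [  0.        , 324.73891134, 213.32601465],
       [  0.        ,   0.        ,   1.        ]]), 'mount': array([[ 1.90876973e-05,  9.64896970e-01,  2.62628706e-01,
         7.11103985e-02],
       [ 9.99999979e-01,  3.57124541e-05, -2.03886835e-04,
         1.39291460e-03],
       [-2.06108904e-04,  2.62628705e-01, -9.64896948e-01,
         2.13092862e-02],
       [ 0.00000000e+00,  0.00000000e+00,  0.00000000e+00,
         1.00000000e+00]])}
[(np.int32(550), array([355.7,   8.3]), array([ 0.5372, -0.0844,  0.13  ])), (np.int32(2256), array([377.4,  53.4]), array([ 0.5046, -0.0772,  0.13  ])), (np.int32(5512), array([247. ,  89.8]), array([0.5518, 0.0072, 0.13  ])), (np.int32(1951), array([371.3, 126.7]), array([ 0.4685, -0.042 ,  0.13  ]))]
C [0.55180519 0.00722977 0.13      ]
550 [355.7   8.3] 0.09104004046893811 -99.45859430355306
2256 [377.4  53.4] 0.09510164270574198 -119.53301811032058
5512 [247.   89.8] 0.000644777822942047 176.43165665876802
1951 [371.3 126.7] 0.09534963732697886 -149.65087462279723
1683 [336.1 182.1] 0.09561317661387922 -178.66230619905306
[0.46895049 0.0595232  0.22677609] [324.90407783 175.51315895]
```

move_arm --pt "0 0 -20 0 0 0" --pt "0 0 -20 0 0 0" --pt "0 0 -20 0 0 0" --pt "0 0 -15 0 0 0" --pt "0 0 -10 0 0 0"

```text
t: 3.13
eef_pos: [0.4667, 0.0546, 0.3182]
ee_rot: [3.14, 0.001, -0.774]
force: [-1.2, -0.9, -0.1]
width: 0.0002
```

move_arm --pt "0 0 -3 0 0 0" --pt "0 0 0 0 0 0" --pt "0 0 0 0 0 0" --pt "0 0 0 0 0 0" --pt "0 0 0 0 0 0"

```text
t: 3.55
eef_pos: [0.4677, 0.0557, 0.3175]
ee_rot: [-3.14, -0.001, -0.772]
force: [0.1, 1.1, 1.2]
width: 0.0001
```

Run:
```python
from h import *
from scipy.spatial.transform import Rotation as R
s=arm.get_state();print(s['t'],s['eef_pos'],s['eef_pos']+R.from_euler('xyz',s['ee_rot']).as_matrix()[:,2]*.178,s['force'])
```

```text
3.55 [0.4676731 0.0556729 0.3175209] [0.46792488 0.05579394 0.13952112] [0.06065766 1.1279573  1.18566134]
```

move_arm --pt "0 0 -3 0 0 0" --pt "0 0 -3 0 0 0" --pt "0 0 -2 0 0 0" --pt "0 0 0 0 0 0" --pt "0 0 0 0 0 0"

```text
t: 3.97
eef_pos: [0.4674, 0.0557, 0.3085]
ee_rot: [3.141, 0.0, -0.772]
force: [-0.3, 0.3, 0.3]
width: 0.0004
```

move_arm --pt "0 0 -0.5 0 0 0" --pt "0 0 0 0 0 0" --pt "0 0 -0.5 0 0 0" --pt "0 0 0 0 0 0" --pt "0 0 0 0 0 0"

```text
t: 4.38
eef_pos: [0.4674, 0.0557, 0.3084]
ee_rot: [-3.141, -0.0, -0.771]
force: [-3.8, 1.0, 9.4]
width: 0.0005
```

Run:
```python
import numpy as np
C=np.array([551,9]);p=np.array([467.4,55.7])
for i in range(1,51):
    t=np.radians(150.8+2.74*i);q=C+96*np.array([np.cos(t),np.sin(t)]);d=np.round(q-p,1);p=p+d;print(d.tolist(),end="\n" if i%5==0 else " ")
```

```text
[-2.3, -3.9] [-2.0, -4.2] [-1.7, -4.2] [-1.6, -4.4] [-1.3, -4.3]
[-1.1, -4.5] [-0.9, -4.5] [-0.7, -4.5] [-0.5, -4.6] [-0.3, -4.6]
[0.0, -4.6] [0.2, -4.6] [0.4, -4.5] [0.6, -4.6] [0.9, -4.5]
[1.0, -4.5] [1.3, -4.4] [1.5, -4.3] [1.6, -4.3] [1.9, -4.2]
[2.1, -4.1] [2.3, -4.0] [2.4, -3.8] [2.7, -3.8] [2.8, -3.6]
[3.0, -3.5] [3.2, -3.3] [3.3, -3.2] [3.4, -3.0] [3.6, -2.9]
[3.8, -2.6] [3.8, -2.5] [4.0, -2.3] [4.1, -2.2] [4.1, -1.9]
[4.3, -1.7] [4.3, -1.5] [4.4, -1.3] [4.5, -1.1] [4.5, -0.9]
[4.5, -0.6] [4.6, -0.5] [4.6, -0.2] [4.6, 0.0] [4.6, 0.2]
[4.5, 0.5] [4.6, 0.6] [4.5, 0.9] [4.4, 1.1] [4.4, 1.3]
```

move_arm --pt "0 0 0.4 0 0 0" --pt "0 0 0 0 0 0" --pt "0 0 0 0 0 0" --pt "0 0 0 0 0 0" --pt "0 0 0 0 0 0"

```text
t: 4.8
eef_pos: [0.4674, 0.0557, 0.3084]
ee_rot: [3.142, -0.0, -0.771]
force: [-4.0, 0.3, 6.9]
width: 0.0003
```

move_arm --pt "-2.3 -3.9 0.3 0 0 0" --pt "-2.0 -4.2 0 0 0 0" --pt "-1.7 -4.2 0 0 0 0" --pt "-1.6 -4.4 0 0 0 0" --pt "-1.3 -4.3 0 0 0 0"

```text
t: 5.22
eef_pos: [0.4588, 0.0346, 0.3087]
ee_rot: [-3.14, -0.0, -0.772]
force: [0.4, 4.3, 4.4]
width: 0.0005
```

move_arm --pt "-1.1 -4.5 0 0 0 0" --pt "-0.9 -4.5 0 0 0 0" --pt "-0.7 -4.5 0 0 0 0" --pt "-0.5 -4.6 0 0 0 0" --pt "-0.3 -4.6 0 0 0 0"

```text
t: 5.63
eef_pos: [0.455, 0.0115, 0.3084]
ee_rot: [-3.142, 0.0, -0.772]
force: [-0.2, 2.4, 3.8]
width: 0.0005
```

Light contact holds at about 4 N, so I continue along the row.

move_arm --pt "0.0 -4.6 0 0 0 0" --pt "0.2 -4.6 0 0 0 0" --pt "0.4 -4.5 0 0 0 0" --pt "0.6 -4.6 0 0 0 0" --pt "0.9 -4.5 0 0 0 0"

```text
t: 6.05
eef_pos: [0.4571, -0.0113, 0.3083]
ee_rot: [3.141, 0.0, -0.772]
force: [-1.5, 2.8, 2.8]
width: 0.0005
```

Run:
```python
from h import *
import cv2
s=arm.get_state();print(s['eef_pos'],s['force'])
f=arm.grab_frame("scene");g=arm.grab_frame("wrist")
cv2.imwrite("pics/w3.png",np.hstack([cv2.resize(f[150:300,215:365],(390,390),interpolation=2),cv2.resize(g,(400,390))])[:,:,::-1])
```

```text
[ 0.45713099 -0.01126196  0.30830123] [-1.51505048  2.77604923  2.78547452]
```

View pics/w3.png

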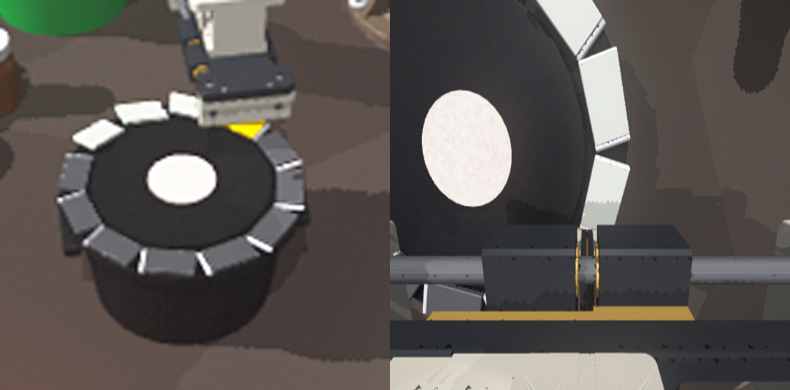

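The fingertips sit over the yellow tab's free end (crop about 245,115). Yellow lies flat and whites 2–4 still stand. I carry on.

move_arm --pt "1.0 -4.5 0 0 0 0" --pt "1.3 -4.4 0 0 0 0" --pt "1.5 -4.3 0 0 0 0" --pt "1.6 -4.3 0 0 0 0" --pt "1.9 -4.2 0 0 0 0"

```text
t: 6.57
eef_pos: [0.4644, -0.0327, 0.3084]
ee_rot: [3.142, 0.0, -0.771]
force: [-1.2, 3.3, 6.6]
width: 0.0002
```

move_arm --pt "2.1 -4.1 0 0 0 0" --pt "2.3 -4.0 0 0 0 0" --pt "2.4 -3.8 0 0 0 0" --pt "2.7 -3.8 0 0 0 0" --pt "2.8 -3.6 0 0 0 0"

```text
t: 6.98
eef_pos: [0.4765, -0.0521, 0.3083]
ee_rot: [3.141, 0.001, -0.772]
force: [-1.8, 3.2, 6.5]
width: 0.0006
```

move_arm --pt "3.0 -3.5 0 0 0 0" --pt "3.2 -3.3 0 0 0 0" --pt "3.3 -3.2 0 0 0 0" --pt "3.4 -3.0 0 0 0 0" --pt "3.6 -2.9 0 0 0 0"

```text
t: 7.4
eef_pos: [0.4925, -0.068, 0.3083]
ee_rot: [3.14, 0.002, -0.772]
force: [-4.6, 3.8, 9.4]
width: -0.0
```

move_arm --pt "3.8 -2.6 0.2 0 0 0" --pt "3.8 -2.5 0 0 0 0" --pt "4.0 -2.3 0 0 0 0" --pt "4.1 -2.2 0 0 0 0" --pt "4.1 -1.9 0 0 0 0"

```text
t: 7.82
eef_pos: [0.5122, -0.0797, 0.3083]
ee_rot: [3.139, 0.002, -0.772]
force: [-4.8, 2.3, 7.4]
width: 0.0004
```

move_arm --pt "4.3 -1.7 0 0 0 0" --pt "4.3 -1.5 0 0 0 0" --pt "4.4 -1.3 0 0 0 0" --pt "4.5 -1.1 0 0 0 0" --pt "4.5 -0.9 0 0 0 0"

```text
t: 8.23
eef_pos: [0.5334, -0.0864, 0.3082]
ee_rot: [3.137, 0.003, -0.772]
force: [-8.2, 2.6, 10.9]
width: 0.0005
```

move_arm --pt "4.5 -0.6 0 0 0 0" --pt "4.6 -0.5 0 0 0 0" --pt "4.6 -0.2 0 0 0 0" --pt "4.6 0.0 0 0 0 0" --pt "4.6 0.2 0 0 0 0"

```text
t: 8.65
eef_pos: [0.5568, -0.0877, 0.3083]
ee_rot: [3.138, 0.002, -0.772]
force: [-6.0, -0.9, 9.1]
width: 0.0006
```

move_arm --pt "4.5 0.5 0 0 0 0" --pt "4.6 0.6 0 0 0 0" --pt "4.5 0.9 0 0 0 0" --pt "4.4 1.1 0 0 0 0" --pt "4.4 1.3 0 0 0 0"

```text
t: 9.07
eef_pos: [0.5794, -0.0833, 0.3082]
ee_rot: [3.138, 0.002, -0.772]
force: [-6.2, -1.8, 8.5]
width: 0.0001
```

Run:
```python
from h import *
import cv2
s=arm.get_state();print(s['eef_pos'],s['force'])
f=arm.grab_frame("scene");g=arm.grab_frame("top")
cv2.imwrite("pics/w4.png",np.hstack([cv2.resize(f[150:300,215:365],(390,390),interpolation=2),cv2.resize(g[120:260,190:330],(390,390),interpolation=2)])[:,:,::-1])
```

```text
[ 0.57938465 -0.08332605  0.30822977] [-6.23274709 -1.82533785  8.51048727]
```

View pics/w4.png

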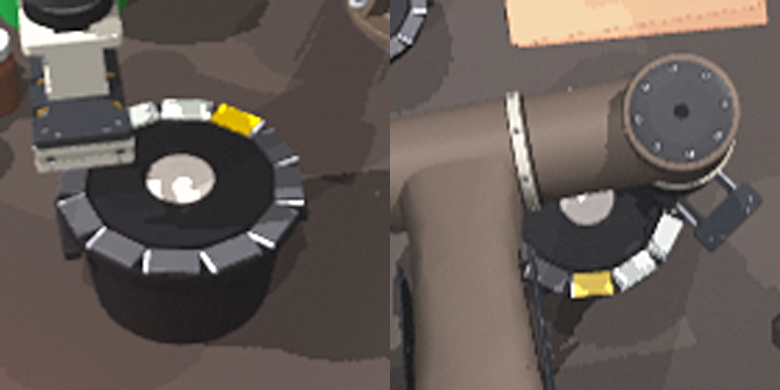

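Left crop: yellow and whites 2–3 lie flat, and the fingertips are over tab 4's end (about 85,150). I lift by 20 mm only, staying near the lid, move along a little and check tab 4.

move_arm --pt "0 0 3 0 0 0" --pt "0 0 8 0 0 0" --pt "4 0 9 0 0 0" --pt "13 5 0 0 0 0" --pt "13 5 0 0 0 0"

```text
t: 9.58
eef_pos: [0.611, -0.0725, 0.3303]
ee_rot: [-3.14, -0.001, -0.772]
force: [-0.2, -0.3, 0.6]
width: 0.0005
```

move_arm --pt "10 5 0 0 0 0" --pt "5 5 0 0 0 0" --pt "0 0 0 0 0 0" --pt "0 0 0 0 0 0" --pt "0 0 0 0 0 0"

```text
t: 10.0
eef_pos: [0.6249, -0.0624, 0.3284]
ee_rot: [3.141, 0.0, -0.771]
force: [0.7, -0.8, 0.4]
width: 0.0002
```

Run:
```python
from h import *
import cv2
s=arm.get_state();print(s['eef_pos'],s['force'])
f=arm.grab_frame("scene")
cv2.imwrite("pics/w5.png",cv2.resize(f[160:280,215:345],None,fx=5,fy=5,interpolation=2)[:,:,::-1])
```

```text
[ 0.62490692 -0.06241384  0.3284274 ] [ 0.68240048 -0.82729247  0.40735036]
```

View pics/w5.png

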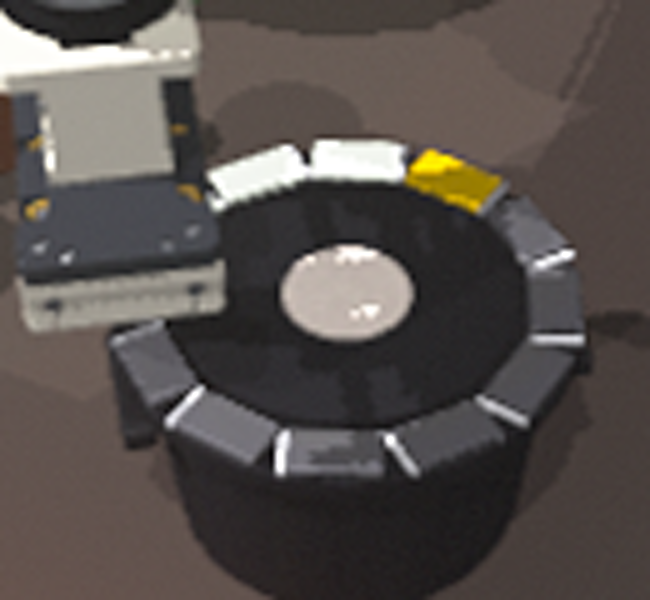

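Tab 4 is still hidden behind the gripper. I move across the lid at the same height, away from the row.

move_arm --pt "-25 22 2 0 0 0" --pt "-25 22 0 0 0 0" --pt "-25 22 0 0 0 0" --pt "-25 22 0 0 0 0" --pt "-25 22 0 0 0 0"

```text
t: 10.47
eef_pos: [0.4987, 0.0479, 0.3306]
ee_rot: [-3.141, -0.0, -0.772]
force: [0.2, 1.5, 0.2]
width: 0.0006
```

move_arm --pt "-10 10 0 0 0 0" --pt "-5 5 0 0 0 0" --pt "0 0 0 0 0 0" --pt "0 0 0 0 0 0" --pt "0 0 0 0 0 0"

```text
t: 10.88
eef_pos: [0.4859, 0.0622, 0.3306]
ee_rot: [-3.141, -0.0, -0.772]
force: [0.6, 0.4, -0.4]
width: 0.0005
```

Run:
```python
from h import *
import cv2
s=arm.get_state();print(s['eef_pos'],s['force'])
f=arm.grab_frame("scene");g=arm.grab_frame("wrist")
cv2.imwrite("pics/w6.png",np.hstack([cv2.resize(f[165:275,225:345],(425,390),interpolation=2),cv2.resize(g[:,:],(370,390),interpolation=2)])[:,:,::-1])
```

```text
[0.48592552 0.06220876 0.3306439 ] [ 0.56598456  0.41205644 -0.35059784]
```

View pics/w6.png

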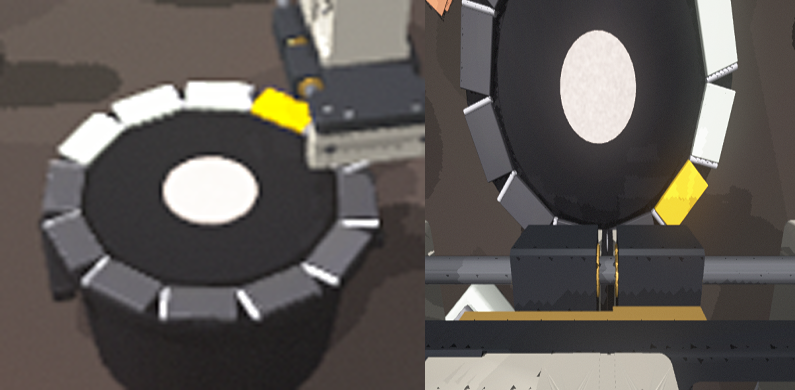

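Left: all four tabs (yellow at 283,108; whites at 220,95, 147,103 and 90,137) lie level with their grey neighbours and none stands up. I lift clear straight up.

move_arm --pt "0 0 20 0 0 0" --pt "0 0 30 0 0 0" --pt "0 0 30 0 0 0" --pt "0 0 20 0 0 0" --pt "0 0 10 0 0 0"

```text
t: 11.4
eef_pos: [0.4863, 0.0622, 0.4434]
ee_rot: [-3.138, -0.002, -0.772]
force: [1.6, 0.6, 0.7]
width: 0.0005
```

move_arm --pt "-10 -25 0 0 0 0" --pt "-10 -35 0 0 0 0" --pt "-10 -35 0 0 0 0" --pt "-10 -35 0 0 0 0" --pt "-10 -25 0 0 0 0"

```text
t: 11.82
eef_pos: [0.4346, -0.0947, 0.4399]
ee_rot: [3.141, 0.001, -0.773]
force: [0.2, -0.5, -0.8]
width: 0.0006
```

move_arm --pt "0 0 0 0 0 0" --pt "0 0 0 0 0 0" --pt "0 0 0 0 0 0" --pt "0 0 0 0 0 0" --pt "0 0 0 0 0 0"

```text
t: 12.23
eef_pos: [0.4358, -0.0917, 0.4403]
ee_rot: [3.141, 0.0, -0.771]
force: [-0.0, -0.6, 0.5]
width: 0.0004
```

Run:
```python
from h import *
import cv2
s=arm.get_state();print(s['eef_pos'],s['force'],np.abs(s['qd']).max())
im=arm.grab_frame("scene")[:,:,::-1].copy();b=cv2.imread("pics/scene1.png")
for n,i in(("before",b),("now",im)):
    m=np.zeros(i.shape[:2],np.uint8);m[203:234,270:301]=1;m*=(i.min(2)>150)
    k,l,st,ce=cv2.connectedComponentsWithStats(m);print(n,ray("scene",ce[1+np.argmax(st[1:,4])],.13))
def z(i):return cv2.resize(i[165:275,225:345],(400,370),interpolation=2)
cv2.imwrite("pics/end.png",np.hstack([z(b),z(im)]))
for n,(x,y) in dict(tin=(458,285),roll=(194,210),jar=(210,178)).items():
    print(n,np.abs(im[y-25:y+25,x-25:x+25].astype(int)-b[y-25:y+25,x-25:x+25]).mean())
```

```text
[ 0.43579385 -0.09172822  0.4402887 ] [-0.00257923 -0.57752158  0.53715242] 0.00494390752347363
before [0.55181438 0.00914519 0.13      ]
now [0.55214926 0.00776618 0.13      ]
tin 0.6884
roll 3.4438666666666666
jar 2.4038666666666666
```

View pics/end.png

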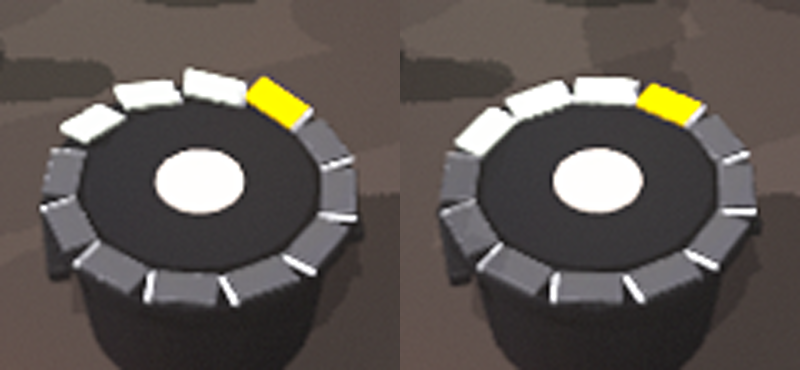

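Before (left) and now (right): all four tabs are flush, and the pail has moved about 1.5 mm at most.

```bash
python3 -c "
from station import arm
print(arm.job_done())"
```

```text
the job is handed in; nothing more can be done
None
```

All four tabs on the larger black pail are down, pressed in one pass from the yellow tab along the row, and the job is handed in. No verdict was reported.

- **Pass:** I slid the closed fingertips counter-clockwise along the rim. The vertical push read 3 to 11 N at the end of each move, about 14 N in all at most. The fingertips stayed about 2 cm above the lid at most until I had seen tab 4 down.
- **Tabs:** the before-and-after picture shows all four level with the shut grey ones. I judged this by eye and could not read the hinge angles.
- **Pail:** it moved about 1.5 mm, which is within measuring error, and looks upright.
- **Tin, roll and jar:** they look unmoved. Around the roll and jar the picture differs slightly from the start, which I put down to the arm's shadow without checking further.
- **Arm:** it ended at rest, with the fingertips about 13 cm above the lid and touching nothing, 12 s into the 45 s allowed.
- **Disagreement:** the three cameras' estimates of the lid centre differed by 2 to 3 mm. I used a value between them and found the height by touching a shut tab.

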